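# Load the embossing stamp holder: push the row home and shut the gate

## Task

With closed fingertips, push the row of five stamps along the channel of the stamp holder from its open end, steadily, so that they stay together as one row, until the front one is fully home against the stop block and no gaps are left. Only then push the swing gate fully shut across the channel behind the row. Nothing may be picked up or tipped over, and the other things on the bench stay where they are.

Things in the scene. Friction and masses are not known exactly. Their poses are not given: they have to be found in the camera images.
- holder: Stamp holder fixed to the table: dark steel base 60 mm wide (its x), 320 mm long (its y), 10 mm thick, plus a lug for the gate pin at -x; origin at the centre of its underside, z up. A channel 32 mm wide, centred on x = 0, floor at z = 10 mm, runs along y between side strips with tops at z = 16 mm. Its y axis points roughly to the robot's left (yaw within 0.42 rad).
- channel_mouth (a point): Open end of the channel: middle of its floor at holder y = -160 mm, z = 10 mm. The row is pushed from this side towards holder +y.
- stop_face (a point): Middle of the face of the steel stop block that closes the channel's other end: holder x = 0, y = +140 mm, z = 30 mm. The block is 50 mm wide, 16 mm thick, its top at z = 52 mm.
- gate (a joint): Swing gate, a flat steel bar on a vertical pin beside the channel. 0 rad = shut, at its own stop: the bar lies across the channel, from the pin along holder +x, 5 mm behind a row that is home. Positive = open, clockwise from above (1.57: bar along holder -y), up to 2.4. Starts at 1.75 to 2.2. Stays where left; pushing the bar two thirds out takes about 1 N.
- gate_pivot (a point): On the gate pin's axis at mid height of the bar: holder x = -50 mm, y = +3 mm, z = 32 mm. The hub is 20 mm in diameter, up to z = 50 mm.
- gate_end (a point): Centre of the free end of the gate's bar, 95 mm from the pin's axis; moves with the gate. The bar is 8 mm thick and 24 mm tall, from z = 20 to z = 44 mm.
- stamp1: Stamp 1 of the row counted from the stop (the front one): aluminium block with a brass top with a raised relief: round dot, 30 mm wide (x, across the channel), 28 mm long (y, along the channel), 40 mm tall plus 2 mm of relief. Origin at the centre of its underside, on the channel floor; about 123 g (varies).
- stamp2: Stamp 2 of the row counted from the stop: aluminium block with a brass top with a raised relief: straight bar, 30 mm wide (x, across the channel), 20 mm long (y, along the channel), 40 mm tall plus 2 mm of relief. Origin at the centre of its underside, on the channel floor; about 88 g (varies).
- stamp3: Stamp 3 of the row counted from the stop: aluminium block with a brass top with a raised relief: diamond, 30 mm wide (x, across the channel), 24 mm long (y, along the channel), 40 mm tall plus 2 mm of relief. Origin at the centre of its underside, on the channel floor; about 106 g (varies).
- stamp4: Stamp 4 of the row counted from the stop: aluminium block with a brass top with a raised relief: cross, 30 mm wide (x, across the channel), 32 mm long (y, along the channel), 40 mm tall plus 2 mm of relief. Origin at the centre of its underside, on the channel floor; about 141 g (varies).
- stamp5: Stamp 5 of the row counted from the stop (the last, at the open end: the one to push on): aluminium block with a brass top with a raised relief: four small dots, 30 mm wide (x, across the channel), 24 mm long (y, along the channel), 40 mm tall plus 2 mm of relief. Origin at the centre of its underside, on the channel floor; about 106 g (varies). The five touch, 128 mm long in all; the row starts 40 to 110 mm short of the stop. Sliding it takes 2 to 6 N.
- spare_stamp: Bystander: spare stamp of the same make, 30 x 28 x 40 mm, standing on the table beside the holder. Origin at the centre of its underside. Leave it.
- dye_bottle: Bystander: square grey bottle 46 x 46 mm, 80 mm tall with white cap, beyond the stop half of the holder. Origin at the centre of its underside.
- wax_tin: Bystander: low round steel tin, 56 mm in diameter, 32 mm tall, on the robot's side of the holder near the stop. Origin at the centre of its underside.
- marker: Bystander: black and white square marker pen, 12 x 130 x 12 mm, lying beside the holder on the far side. Origin at the centre of its underside.
- mallet: Bystander: hammer lying at the right of the mat. Origin on its underside.
- awl: Bystander: wooden-handled awl lying at the left of the mat. Origin on its underside.
Not all that is in view belongs to the job. What is shaped like the stamp5 but turquoise is not meant. Leave any black look-alike of the stamp1 alone.

How it is judged:
By the outcome, as a careful person would: the job done as asked, in the order asked, and still so for the second after the job is handed in, with the robot touching nothing.
It also fails if it takes over 48 s, if anything falls off the work surface, if the arm or the gripper's body presses on something with over 40 N, if the wrist force passes 120 N, or if a joint passes its speed limit or range.

## Robot

A 6-joint arm with a two-finger parallel gripper is mounted at the origin on the work surface. World frame = base frame: x ahead of the robot, y to its left, z up, the work surface at z = 0. Lengths are in m, angles in rad, forces in N, time in s.
With the tool pointing down it reaches from about 0.375 to 0.975 m from the base axis. Payload 3.8 kg.
Tool frame: the origin (TCP) lies midway between the tips of the shut fingers; the grasp point (between the pads) lies 19 mm behind it; z points along the fingers, y is the line along which they close (so a half turn about z gives the same grasp; the last joint's range is limited). The gripper opens to 85 mm and grips with 20 to 120 N. Pads are 22 mm wide; open, the fingers measure 114 mm over their backs; the gripper's body (76 mm by 85 mm) begins 54 mm behind the grasp point. The pads swing forward as they close: fully open they stand 13 mm farther back than shut.
Start: joints at [-1.189, 0.264, 1.604, -0, 1.274, -0.037], TCP at [0.274, -0.617, 0.231] pointing down, gripper open.
Joint ranges: [-2.63, 2.63], [-0.94, 2.18], [0.31, 2.57], [-1.31, 4.45], [0, 2.66], [-2.55, 2.55]. Speed limits (rad/s): [2.57, 2.57, 3.14, 3.14, 3.14, 3.14].

## Interface

Orientations are given as a rotation vector (axis times angle).
In Python, from workcell import bot gives the robot as it stands.
- The arm moves only by the tool step_arm, never from a script. Its argument "motion" is a list of rows, each a list of 5 numbers: the finger opening in cm, from 0 to 8.54, then the shift along the tool's x, y, z in cm, then the turn about the tool's z in degrees. In form: [[claw, dx, dy, dz, twist], ...]. A call has 1 to 20 rows; each row is the pose to reach, as a shift and turn from the pose commanded when the call began, along the tool's axes at that moment; what a row does not reach only later rows make up. A row lasts 1/10 s, in which the tool goes at most 50 mm and 8.59 degrees, less where a joint would pass 70% of its speed; a pose out of reach is approached as far as the arm can. A call with a gripper value outside its range is refused whole. The fingers move at their own pace and stop on an object; "force" is the grip in N (left out, the last holds). Time passes only in rows, so rows that repeat a pose let the fingers close. It gives the time, the measured TCP pose, the force, the opening and the grip force at its end, in the units of the state.
- bot.read_state(): the state, without advancing time (a new reading comes with each control period).
- bot.read_camera(name): name is "scene" or "side" or "wrist"; returns (picture, depth): 400x640x3 uint8, red, green, blue; 400x640 float32, m along the optical axis (not along the pixel's ray), 0 where there is no reading.
- bot.calibration(name): a dict with "mtx" (3x3 intrinsics, pixels), "origin" and "orientation" of the camera in the world; the wrist camera has in their place "T_tool_cam" (4x4, takes a point from camera to tool coordinates, whose origin is the TCP and whose axes are the flange's). Camera axes: x right, y up, looking along -z (the intrinsics and any distortion apply to the point x, -y, -z); pixel columns grow to the right and rows downward; lengths in m; the calibration is good to about 2 mm. The wrist camera is an equidistant fisheye: a pixel r from the principal point sees the ray r / f radians off the axis. A picture is of the moment at which its call begins: read the wrist's pose just before it. calibration takes no time and is no camera call.
- bot.finish_job(): hands the job in; it is judged then, once.
The state is a dict: "time": time; "q": joint angles; "joint_vel": joint speeds; "joint_torque": joint torques, N m; "tool_pos": TCP position; "tcp_rot": TCP orientation; "wrist_force": force on the tool from outside, world axes, zero at the start; "torque": the same for the moment, N m; "width": opening from 0.0 (shut) to 1.0 (fully open); "grip_force": force on a finger pad.
Only numpy, scipy, OpenCV 4.12 (cv2) and the standard library are available. Lean on these libraries where they do the work, as an engineer would, in place of code of your own. Each camera call takes 0.05 s, during which the arm holds its last target. There are 200 camera calls.

## Working session

There is one attempt and no reset: what is moved stays moved. The work goes in short steps, Python scripts to look and compute and a tool call to move; the robot and the scene stay as the last step left them, time stands still between calls to the robot, and variables do not carry over. Pictures are saved under pics/ and viewed, at most 10 in all, crops included, and the job is handed in when it is done.

Besides the shell and the picture viewer there is one more tool, called after "Call:" by a JSON object that holds its "api" and its "payload". step_arm: Moves the arm, as the interface text tells. Its arguments: {"type":"object","properties":{"motion":{"type":"array","items":{"type":"array","items":{"type":"number"}}},"force":{"type":"number"}},"required":["motion"]}

```bash
mkdir -p pics
cat > h.py <<'E'
import numpy as np, cv2
from scipy.spatial.transform import Rotation as R
from workcell import bot
def cloud(n):
    im,d=bot.read_camera(n); c=bot.calibration(n); K=np.array(c['mtx'])
    o=np.array(c['orientation'])
    Rm=R.from_rotvec(o).as_matrix() if o.size==3 else o.reshape(3,3)
    v,u=np.mgrid[:400,:640]
    p=np.stack([(u-K[0,2])/K[0,0]*d,-(v-K[1,2])/K[1,1]*d,-d],-1)
    P=p@Rm.T+np.array(c['origin']); P[d==0]=np.nan
    return im,P
E
python3 - <<'E'
from h import *
for n in('scene','side'):
    im,P=cloud(n); cv2.imwrite(f'pics/{n}0.png',im[:,:,::-1]); np.savez(n+'0.npz',im=im,P=P)
    c=bot.calibration(n); print(c)
    print([P[v,u].round(3) for v,u in((200,320),(300,200),(300,450))])
print(bot.read_state())
E
```

```text
{'mtx': array([[371.43669593,   0.        , 321.22087877],
       [  0.        , 371.43669593, 194.9896887 ],
       [  0.        ,   0.        ,   1.        ]]), 'origin': array([1.14761335, 0.16046836, 0.91547907]), 'orientation': array([0.3990543 , 0.55115996, 1.82273541])}
[array([ 0.597, -0.023,  0.016]), array([ 0.961, -0.22 , -0.002]), array([0.77 , 0.373, 0.002])]
{'mtx': array([[455.76947234,   0.        , 319.43361623],
       [  0.        , 455.76947234, 197.55192645],
       [  0.        ,   0.        ,   1.        ]]), 'origin': array([0.22612804, 0.78527585, 0.75554276]), 'orientation': array([ 0.25171394, -1.1859279 , -2.43070465])}
[array([ 0.634, -0.071, -0.001]), array([ 0.705,  0.343, -0.001]), array([ 0.242,  0.101, -0.002])]
{'time': 0.1, 'q': array([-1.18891760e+00,  2.64701863e-01,  1.60526363e+00, -7.77031971e-06,
        1.27367431e+00, -3.68764709e-02]), 'joint_vel': array([-0.00017028, -0.00219409, -0.0011656 ,  0.00139321,  0.00089724,
       -0.00060432]), 'joint_torque': array([ 5.86460264e-04, -5.16706824e+01, -3.68590450e+01, -5.54731480e-05,
        6.27710469e-03, -1.32387635e-05]), 'tool_pos': array([ 0.2742337 , -0.61605588,  0.23005616]), 'tcp_rot': array([-3.07100948e+00, -6.52568167e-01,  5.63088909e-04]), 'wrist_force': array([-0.57646165,  0.49664054,  0.7489836 ]), 'torque': array([-0.00738651,  0.00385395, -0.01474602]), 'grip_force': 0.0, 'width': 1.000179572146859}
```

View pics/scene0.png

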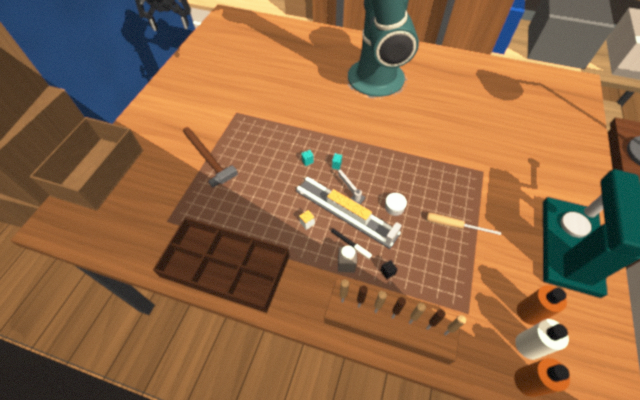

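View pics/side0.png

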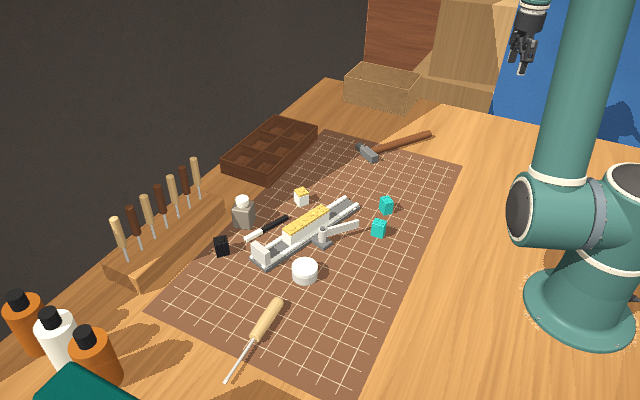

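The scene view shows the holder running from its mouth (300,187) to the stop (392,235). The brass row is at (350,206), the gate hub at (358,195) and the gate's free end at (340,172). Turquoise decoys are at (307,158) and (337,160), and the spare stamp is at (306,219). Next I measure from the depth data.

Run:
```python
from h import *
from scipy import ndimage
A=[];C=[]
for n in('scene','side'):
    z=np.load(n+'0.npz'); im,P=z['im'],z['P']; hsv=cv2.cvtColor(im,cv2.COLOR_RGB2HSV)
    Z=P[...,2]; roi=(P[...,0]>.4)&(P[...,0]<.85)&(abs(P[...,1])<.35)
    br=(hsv[...,0]>18)&(hsv[...,0]<34)&(hsv[...,1]>110)&roi&(Z>.03)&(Z<.06)
    for nm,m in(('brass',br),('turq',(hsv[...,0]>80)&(hsv[...,0]<100)&(hsv[...,1]>120)&roi&(Z>.02))):
        l,k=ndimage.label(m)
        for i in range(1,k+1):
            q=P[l==i]
            if len(q)>15:
                r=cv2.minAreaRect((q[:,:2]*1000).astype(np.float32)); print(n,nm,len(q),r,'z',np.median(q[:,2]).round(4))
    A.append(P[roi]);C.append(im[roi])
A=np.concatenate(A);C=np.concatenate(C)
# top-down map 1mm/px, height max-rendered
S=1.5; x0,x1,y0,y1=.42,.76,-.2,.2
o=np.argsort(A[:,2]);A=A[o];C=C[o]
H=np.zeros((int((x1-x0)*1000*S)+1,int((y1-y0)*1000*S)+1,3),np.uint8)
k=(A[:,0]>x0)&(A[:,0]<x1)&(A[:,1]>y0)&(A[:,1]<y1)
for p,c in zip(A[k],C[k]):
    cv2.circle(H,(int((y1-p[1])*1000*S),int((x1-p[0])*1000*S)),1,tuple(int(t) for t in c[::-1]),-1)
for i in range(0,400,50):
    cv2.putText(H,str(200-i),(int(i*S),10),0,.35,(0,255,0)); cv2.line(H,(int(i*S),0),(int(i*S),505),(0,90,0),1)
for i in range(10,340,50):
    cv2.putText(H,str(760-i),(0,int(i*S)),0,.35,(0,255,0)); cv2.line(H,(0,int(i*S)),(600,int(i*S)),(0,90,0),1)
cv2.imwrite('pics/top.png',H)
```

```text
scene brass 447 ((603.4874877929688, 63.790611267089844), (127.7266616821289, 32.08494567871094), 71.70055389404297) z 0.0501
scene brass 105 ((671.0377807617188, -36.8459587097168), (28.98653793334961, 30.27497673034668), 55.59974670410156) z 0.0399
scene turq 87 ((465.0396728515625, -107.7004165649414), (22.134601593017578, 27.100831985473633), 44.87419128417969) z 0.0385
scene turq 81 ((450.67681884765625, -15.902360916137695), (26.739389419555664, 22.474407196044922), 3.840395927429199) z 0.0391
side brass 92 ((673.6727294921875, -37.56066131591797), (26.82164764404297, 33.60480499267578), 56.34492111206055) z 0.0385
side brass 496 ((605.5167846679688, 61.851524353027344), (130.69239807128906, 33.03317642211914), 72.34807586669922) z 0.049
side turq 141 ((464.9637756347656, -109.627197265625), (24.968624114990234, 33.347869873046875), 46.4779167175293) z 0.0359
side turq 155 ((450.5881652832031, -18.131088256835938), (30.104230880737305, 26.96504783630371), 5.034182548522949) z 0.0371
```

View pics/top.png

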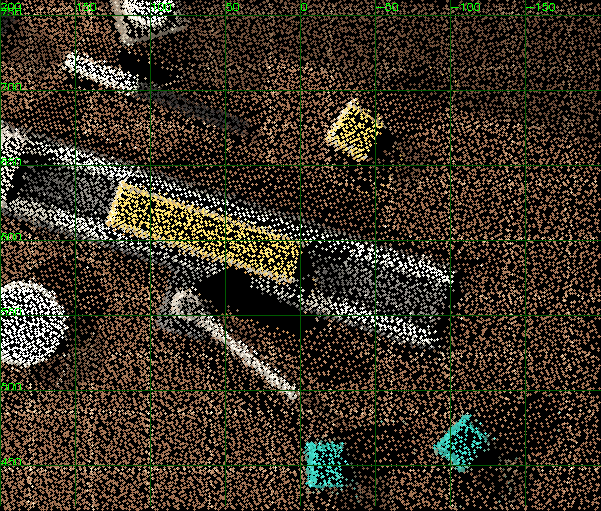

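The overhead map gives a holder yaw of about -18°. The row centre is near (604, 63) mm, the hub near (559, 77) and the gate's end near (500, 8), so the gate is about 1.96 rad open. I'll refine the holder frame and work out the first move.

```bash
cat >> h.py <<'E'
YAW=np.radians(-18.0); v=np.array([np.cos(YAW),np.sin(YAW)]); u=np.array([-v[1],v[0]])
O=np.array([.6057,.0587])
def toH(p): d=np.asarray(p)[...,:2]-O; return np.stack([d@v,d@u],-1)
def toW(h): return O+h[0]*v+h[1]*u
def plan(hx,hy,z,head=None):
    """shift in tool cm and twist deg to holder (hx,hy) m, height z, tool-x heading world deg"""
    s=bot.read_state(); M=R.from_rotvec(s['tcp_rot']).as_matrix()
    d=M.T@(np.r_[toW((hx,hy)),z]-s['tool_pos'])*100
    h0=np.degrees(np.arctan2(M[1,0],M[0,0]))
    return d.round(2), None if head is None else round(-(head-h0),1)
E
python3 - <<'E'
from h import *
for n in('scene','side'):
    z=np.load(n+'0.npz'); im,P=z['im'],z['P']; h=toH(P)*1000; Z=P[...,2]*1000
    hsv=cv2.cvtColor(im,cv2.COLOR_RGB2HSV)
    b=lambda x0,x1,y0,y1,z0,z1:(h[...,0]>x0)&(h[...,0]<x1)&(h[...,1]>y0)&(h[...,1]<y1)&(Z>z0)&(Z<z1)
    def show(nm,m,rect=True):
        q=np.c_[h[m],Z[m]]; r=cv2.minAreaRect(q[:,:2].astype(np.float32))
        print(n,nm,len(q),'rect',np.round(r[0],1),np.round(r[1],1),round(r[2],1),'lo/hi',np.percentile(q,[3,97],0).round(1).tolist())
    show('stop',b(-40,40,120,175,47,58))
    show('hub',b(-66,-36,-12,18,46,56))
    show('row',b(-22,22,-80,90,46,56)&(hsv[...,1]>90))
    show('strips',b(-35,35,-175,130,11,19))
    show('bar',b(-150,-20,-110,0,39,46.))
print(plan(0,-.09,.15,72))
E
```

```text
scene stop 111 rect [ -3.9 145.3] [51.5 15.9] 0.3 lo/hi [[-28.4, 138.0, 48.3], [20.1, 153.1, 54.6]]
scene hub 21 rect [-54.   -0.6] [15.9 13.1] 64.2 lo/hi [[-59.6, -7.0, 46.2], [-46.5, 7.4, 52.1]]
scene row 442 rect [-3.8  4.3] [128.   32.4] 89.8 lo/hi [[-18.6, -56.3, 46.8], [11.1, 65.3, 53.5]]
scene strips 725 rect [ -2.1 -16.3] [ 60.7 292.6] 0.0 lo/hi [[-28.8, -154.2, 11.2], [24.9, 124.6, 18.3]]
scene bar 79 rect [-79.7 -59.2] [131.3  21.9] 57.3 lo/hi [[-119.2, -106.6, 40.4], [-50.2, -6.0, 45.8]]
side stop 134 rect [ -1.2 144.7] [17.7 51.6] 89.9 lo/hi [[-26.3, 137.7, 47.9], [22.0, 153.3, 52.6]]
side hub 21 rect [-51.7   0.8] [ 9.3 16.1] 44.6 lo/hi [[-59.4, -5.3, 46.5], [-44.7, 5.6, 50.5]]
side row 475 rect [-1.1  2.9] [ 33.  130.7] 0.3 lo/hi [[-16.2, -56.3, 46.4], [13.1, 65.7, 52.3]]
side strips 644 rect [ -1.9 -17.4] [ 58.7 295. ] 0.7 lo/hi [[-27.2, -153.1, 11.1], [23.4, 119.1, 17.9]]
side bar 122 rect [-79.1 -56.8] [135.2  25.6] 59.6 lo/hi [[-97.1, -94.6, 39.4], [-54.1, -3.2, 44.8]]
(array([ 51.7 , -41.46,   8.09]), np.float64(-48.0))
```

```bash
cat >> h.py <<'E'
O=O-.0024*v-.003*u
E
python3 -c "
from h import *
print(O,plan(0,-.09,.15,72))"
```

```text
[0.60249041 0.05658847] (array([ 51.32, -41.4 ,   8.09]), np.float64(-48.0))
```

Call:
{"api": "step_arm", "payload": {"motion": [[0, 3.4, -2.8, 0, -4], [0, 6.8, -5.6, 0, -8], [0, 10.2, -8.4, 0.5, -12], [0, 13.6, -11, 1, -16], [0, 17, -13.8, 2, -20], [0, 20.4, -16.5, 3, -24], [0, 23.8, -19.2, 4, -28], [0, 27.2, -22, 5, -32], [0, 30.6, -24.8, 6, -36], [0, 34, -27.6, 7, -40], [0, 37.4, -30.3, 8, -44], [0, 40.8, -33, 8.1, -48], [0, 44.2, -35.8, 8.1, -48], [0, 47.6, -38.5, 8.1, -48], [0, 51.3, -41.4, 8.1, -48], [0, 51.3, -41.4, 8.1, -48], [0, 51.3, -41.4, 8.1, -48], [0, 51.3, -41.4, 8.1, -48]]}}

```text
time: 1.9
tool_pos: [0.574, -0.0304, 0.1497]
tcp_rot: [-2.541, -1.846, 0.002]
wrist_force: [-0.3, -0.2, 0.4]
width: 0.003
grip_force: 0.0
```

Run:
```python
from h import *
s=bot.read_state(); print(s['time'],s['tool_pos'],toH(s['tool_pos']),s['q'].round(2),s['wrist_force'],s['width'],plan(0,-.088,.022,72))
im,P=cloud('side'); im2,_=bot.read_camera('wrist')
cv2.imwrite('pics/s1.png',np.hstack([cv2.resize(im[120:320,200:440,::-1],(480,400)),cv2.resize(im2[:,:,::-1],None,fx=.5,fy=.5)[:, :320] if 0 else cv2.copyMakeBorder(cv2.resize(im2[:,:,::-1],(320,200)),100,100,0,0,0)]))
# finger tip extents in the side cloud, holder mm relative to the TCP
h=(toH(P)-toH(s['tool_pos']))*1000; Z=(P[...,2]-s['tool_pos'][2])*1000
for a,b in((0,10),(10,20),(20,30),(30,45)):
    m=(abs(h)<45).all(-1)&(Z>a)&(Z<b)
    if m.sum()>5: print(a,b,m.sum(),np.percentile(h[m],[2,98],0).round(1).tolist())
```

```text
1.9 [ 0.57398576 -0.03044429  0.14973644] [-0.00021493 -0.0915815 ] [-0.1   0.14  1.91 -0.    1.1   0.22] [-0.28344202 -0.17910222  0.40054029] 0.0026400313816395803 (array([ 0.37,  0.04, 12.77]), np.float64(-0.0))
0 10 26 [[-10.7, -1.8], [12.7, 13.2]]
10 20 47 [[-12.6, -6.6], [15.8, 12.3]]
20 30 51 [[-12.8, -6.6], [17.0, 12.4]]
30 45 54 [[-14.0, 4.8], [24.2, 13.0]]
```

View pics/s1.png

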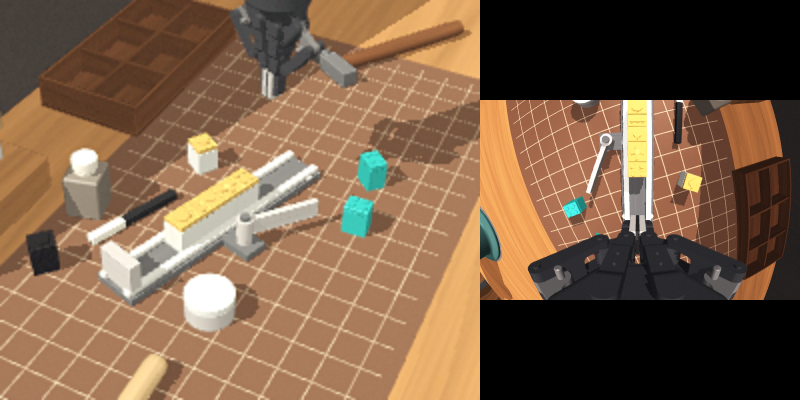

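The fingers are shut above the open channel and lined up with it; the row sits ahead with the gate clear to its left. Descending to 22 mm.

Call:
{"api": "step_arm", "payload": {"motion": [[0, 0, 0, 3, 0], [0, 0.2, 0, 6, 0], [0, 0.3, 0, 9, 0], [0, 0.3, 0, 11.5, 0], [0, 0.3, 0, 12.7, 0], [0, 0.3, 0, 12.7, 0], [0, 0.6, 0, 12.7, 0], [0, 0.9, 0, 12.7, 0], [0, 1.2, 0, 12.7, 0], [0, 1.4, 0, 12.7, 0], [0, 1.6, 0, 12.7, 0], [0, 1.8, 0, 12.7, 0], [0, 1.9, 0, 12.7, 0], [0, 2.0, 0, 12.7, 0], [0, 2.1, 0, 12.7, 0], [0, 2.2, 0, 12.7, 0]]}}

```text
time: 3.6
tool_pos: [0.5814, -0.0093, 0.0232]
tcp_rot: [2.541, 1.847, -0.001]
wrist_force: [-0.7, -3.0, 0.4]
width: 0.002
grip_force: 1.7
```

Contact made at about 3 N. Pushing steadily.

Call:
{"api": "step_arm", "payload": {"motion": [[0, 0.1, 0, 0, 0], [0, 0.25, 0, 0, 0], [0, 0.5, 0, 0, 0], [0, 0.75, 0, 0, 0], [0, 1.0, 0, 0, 0], [0, 1.25, 0, 0, 0], [0, 1.5, 0, 0, 0], [0, 1.75, 0, 0, 0], [0, 2.0, 0, 0, 0], [0, 2.25, 0, 0, 0], [0, 2.5, 0, 0, 0], [0, 2.75, 0, 0, 0], [0, 3.0, 0, 0, 0], [0, 3.25, 0, 0, 0], [0, 3.5, 0, 0, 0], [0, 3.75, 0, 0, 0], [0, 4.0, 0, 0, 0], [0, 4.25, 0, 0, 0], [0, 4.4, 0, 0, 0], [0, 4.5, 0, 0, 0]]}}

```text
time: 5.6
tool_pos: [0.5951, 0.033, 0.0232]
tcp_rot: [2.541, 1.847, -0.002]
wrist_force: [-2.5, -5.4, 1.6]
width: 0.002
grip_force: 2.7
```

Run:
```python
from h import *
s=bot.read_state(); print(toH(s['tool_pos']),s['tool_pos'][2],s['wrist_force'])
im,P=cloud('side'); cv2.imwrite('pics/s2.png',cv2.resize(im[150:290,220:400,::-1],(720,560),interpolation=cv2.INTER_CUBIC))
```

```text
[ 0.00024302 -0.02470343] 0.023211805152950307 [-2.50545747 -5.43626708  1.59947745]
```

View pics/s2.png

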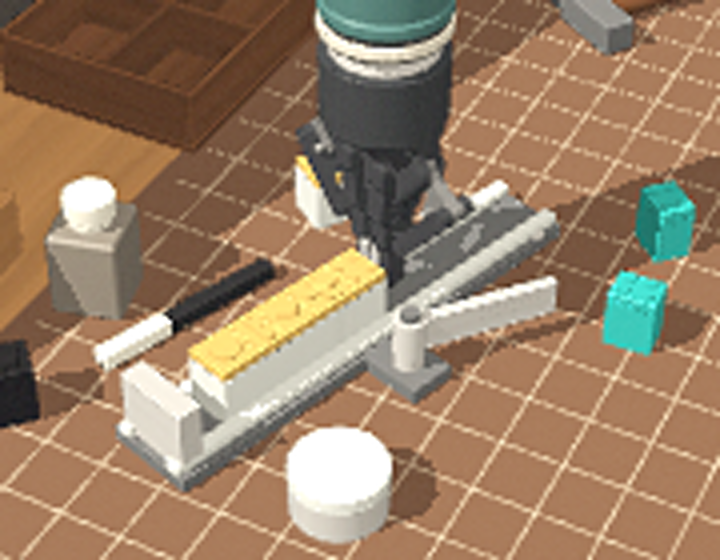

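The row is together and about 25 mm short of the stop (stop at (160,415), row front at (210,385)). Continuing, slower near the end.

Call:
{"api": "step_arm", "payload": {"motion": [[0, 0.1, 0, 0, 0], [0, 0.25, 0, 0, 0], [0, 0.45, 0, 0, 0], [0, 0.65, 0, 0, 0], [0, 0.85, 0, 0, 0], [0, 1.05, 0, 0, 0], [0, 1.25, 0, 0, 0], [0, 1.45, 0, 0, 0], [0, 1.6, 0, 0, 0], [0, 1.75, 0, 0, 0], [0, 1.85, 0, 0, 0], [0, 1.95, 0, 0, 0], [0, 2.05, 0, 0, 0], [0, 2.15, 0, 0, 0], [0, 2.2, 0, 0, 0]]}}

```text
time: 7.15
tool_pos: [0.6019, 0.0539, 0.0232]
tcp_rot: [2.541, 1.846, -0.002]
wrist_force: [-1.0, -5.4, 1.7]
width: 0.0
grip_force: 2.8
```

Call:
{"api": "step_arm", "payload": {"motion": [[0, 0.05, 0, 0, 0], [0, 0.1, 0, 0, 0], [0, 0.15, 0, 0, 0], [0, 0.2, 0, 0, 0], [0, 0.25, 0, 0, 0], [0, 0.3, 0, 0, 0]]}}

```text
time: 7.75
tool_pos: [0.6028, 0.0567, 0.0232]
tcp_rot: [2.541, 1.846, -0.003]
wrist_force: [-1.2, -5.1, 3.0]
width: -0.001
grip_force: 2.8
```

Call:
{"api": "step_arm", "payload": {"motion": [[0, 0.05, 0, 0, 0], [0, 0.1, 0, 0, 0], [0, 0.15, 0, 0, 0], [0, 0.2, 0, 0, 0]]}}

```text
time: 8.15
tool_pos: [0.6029, 0.057, 0.0232]
tcp_rot: [2.539, 1.847, -0.007]
wrist_force: [-4.3, -12.9, 3.7]
width: -0.002
grip_force: 6.5
```

At the stop: the force has risen to 14 N and motion has ceased. A little firmer, then back off and lift.

Call:
{"api": "step_arm", "payload": {"motion": [[0, 0.1, 0, 0, 0], [0, 0.1, 0, 0, 0], [0, 0, 0, 0, 0], [0, -0.3, 0, 0, 0], [0, -1.0, 0, 0, 0], [0, -2.5, 0, 0, 0], [0, -4, 0, 0, 0], [0, -5, 0, -3, 0], [0, -5, 0, -7, 0], [0, -5, 0, -10, 0], [0, -5, 0, -10, 0]]}}

```text
time: 9.25
tool_pos: [0.5922, 0.0109, 0.1291]
tcp_rot: [2.537, 1.842, 0.013]
wrist_force: [1.1, -0.8, 0.2]
width: 0.0
grip_force: 0.0
```

Run:
```python
from h import *
s=bot.read_state(); print(s['time'],toH(s['tool_pos']),s['q'].round(2),s['wrist_force'])
ims=[]
for n in('scene','side'):
    im,P=cloud(n); h=toH(P)*1000;Z=P[...,2]*1000; hsv=cv2.cvtColor(im,cv2.COLOR_RGB2HSV)
    m=(abs(h[...,0])<22)&(h[...,1]>-30)&(h[...,1]<139)&(Z>46)&(Z<56)&(hsv[...,1]>90)
    print(n,'row',[np.round(t,1) for t in cv2.minAreaRect(h[m].astype(np.float32))])
    m=(h[...,0]>-140)&(h[...,0]<-40)&(h[...,1]<8)&(h[...,1]>-90)&(Z>36)&(Z<47)
    q=h[m]-[-50,3]; q=q[(np.hypot(*q.T)>18)&(np.hypot(*q.T)<110)]; print('bar deg (0 shut)',np.median(np.degrees(np.arctan2(-q[:,1],q[:,0]))),len(q),np.hypot(*q.T).max())
    ims.append(im)
a=ims[1][180:280,230:350,::-1];b=ims[0][160:250,290:410,::-1]
cv2.imwrite('pics/s3.png',np.hstack([cv2.resize(a,(400,333),interpolation=2),cv2.resize(b,(400,333),interpolation=2)]))
```

```text
9.25 [ 0.00433954 -0.04666765] [-0.02  0.19  1.9   0.    1.05  0.29] [ 1.06827217 -0.76811922  0.16206187]
scene row [array([-2. , 75.4]), array([ 33., 126.]), np.float64(0.4)]
bar deg (0 shut) 112.1416133671944 80 94.36155607044668
side row [array([ 1. , 74.8]), array([ 33.4, 126.9]), np.float64(1.2)]
bar deg (0 shut) 112.26564709695353 126 93.79648964482844
```

View pics/s3.png

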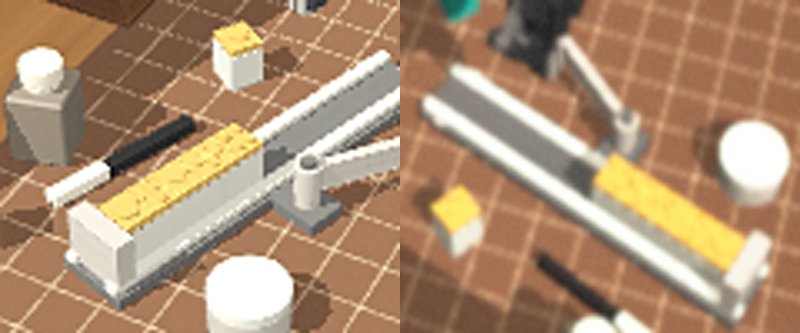

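The row is home against the stop with no gaps. The stamps measure 126–127 mm long and are centred at +75 mm. The gate is untouched at 112°. Next I plan the gate sweep.

```bash
cat >> h.py <<'E'
def gate(g,off=.016,r=.062,z=.028):
    a=np.radians(g); b=np.array([np.cos(a),-np.sin(a)]); n=np.array([-np.sin(a),-np.cos(a)])
    p=np.array([-.05,.003])+r*b+off*n
    return plan(*p,z,72-min(g,104))
E
python3 -c "
from h import *
print(gate(112,.032,z=.13),gate(112,.032),plan(0,0,.1,72))"
```

```text
(array([  0.48, -10.39,  -0.59]), np.float64(104.0)) (array([  0.47, -10.41,   9.61]), np.float64(104.0)) (array([ 4.73, -0.11,  2.43]), np.float64(-0.0))
```

Call:
{"api": "step_arm", "payload": {"motion": [[0, 0, -1, 0, 8], [0, 0, -2, 0, 16], [0, 0, -3, 0, 24], [0, 0, -4, 0, 32], [0, 0.1, -5, 0, 40], [0, 0.2, -6, 0, 48], [0, 0.3, -7, 0, 56], [0, 0.4, -8, 0, 64], [0, 0.5, -9, 0, 72], [0, 0.5, -9.7, 0, 80], [0, 0.5, -10.4, 0, 88], [0, 0.5, -10.4, 0, 96], [0, 0.5, -10.4, 0, 104], [0, 0.5, -10.4, 0, 104], [0, 0.5, -10.4, 0, 104]]}}

```text
time: 10.85
tool_pos: [0.4898, 0.0487, 0.1218]
tcp_rot: [3.02, -0.861, -0.004]
wrist_force: [0.4, 0.8, -1.0]
width: -0.001
grip_force: 0.0
```

```bash
python3 -c "
from h import *
s=bot.read_state();print(s['time'],s['q'].round(2),toH(s['tool_pos']),s['tool_pos'][2])
print(gate(112,.032),gate(112,.02))"
```

```text
10.85 [0.05 0.02 2.1  0.   1.03 2.17] [-0.10469565 -0.04231855] 0.12182214259786782
(array([ 0.2 , -0.04,  9.38]), np.float64(0.2)) (array([1.39, 0.13, 9.38]), np.float64(0.2))
```

Descend, then compute the sweep.

Call:
{"api": "step_arm", "payload": {"motion": [[0, 0, 0, 3, 0], [0, 0, 0, 6, 0], [0, 0, 0, 8.5, 0], [0, 0, 0, 9.4, 0], [0, 0, 0, 9.4, 0], [0, 0, 0, 9.4, 0]]}}

```text
time: 11.45
tool_pos: [0.4917, 0.0489, 0.0299]
tcp_rot: [-3.02, 0.865, -0.001]
wrist_force: [-0.7, -0.7, -0.3]
width: 0.001
grip_force: 0.0
```

```bash
python3 -c "
from h import *
s=bot.read_state();print(s['time'],toH(s['tool_pos']),s['tool_pos'][2],s['wrist_force'])
print('pre',gate(112,.02))
for g in range(112,-1,-7): d,t=gate(g,.015); print(g,d,t)
print(gate(-2,.015))"
```

```text
11.45 [-0.10302572 -0.04155339] 0.029890702072215954 [-0.66516495 -0.66177473 -0.30104407]
pre (array([1.22, 0.26, 0.19]), np.float64(0.0))
112 [1.72 0.33 0.19] 0.0
105 [2.46 0.57 0.19] 0.0
98 [3.22 0.72 0.19] -6.0
91 [4.   0.78 0.19] -13.0
84 [4.78 0.74 0.19] -20.0
77 [5.54 0.6  0.19] -27.0
70 [6.29 0.38 0.19] -34.0
63 [7.   0.06 0.19] -41.0
56 [ 7.67 -0.34  0.19] -48.0
49 [ 8.29 -0.82  0.19] -55.0
42 [ 8.84 -1.36  0.19] -62.0
35 [ 9.32 -1.98  0.2 ] -69.0
28 [ 9.72 -2.64  0.2 ] -76.0
21 [10.04 -3.35  0.2 ] -83.0
14 [10.27 -4.1   0.2 ] -90.0
7 [10.41 -4.87  0.2 ] -97.0
0 [10.45 -5.64  0.2 ] -104.0
(array([10.44, -5.87,  0.2 ]), np.float64(-106.0))
```

Call:
{"api": "step_arm", "payload": {"motion": [[0, 0.6, 0.1, 0.1, 0], [0, 1.2, 0.25, 0.1, 0], [0, 1.7, 0.33, 0.1, 0], [0, 2.1, 0.45, 0.1, 0], [0, 2.46, 0.57, 0.1, 0], [0, 2.84, 0.65, 0.1, -3], [0, 3.22, 0.72, 0.1, -6], [0, 3.6, 0.75, 0.1, -9.5], [0, 4.0, 0.78, 0.1, -13], [0, 4.4, 0.77, 0.1, -16.5], [0, 4.78, 0.74, 0.1, -20], [0, 5.16, 0.68, 0.1, -23.5], [0, 5.54, 0.6, 0.1, -27], [0, 5.92, 0.5, 0.1, -30.5], [0, 6.29, 0.38, 0.1, -34], [0, 6.65, 0.23, 0.1, -37.5], [0, 7.0, 0.06, 0.1, -41], [0, 7.34, -0.13, 0.1, -44.5], [0, 7.67, -0.34, 0.1, -48], [0, 7.98, -0.57, 0.1, -51.5]]}}

```text
time: 13.45
tool_pos: [0.5617, 0.011, 0.0282]
tcp_rot: [3.095, 0.536, -0.001]
wrist_force: [-0.7, -0.2, 0.7]
width: 0.002
grip_force: 0.4
```

Run:
```python
from h import *
s=bot.read_state();print(s['time'],toH(s['tool_pos']),s['tool_pos'][2],s['wrist_force'])
for g in list(range(49,-1,-7))+[-2,-4]: d,t=gate(g,.015); print(g,d,t)
im,P=cloud('side'); cv2.imwrite('pics/s4.png',cv2.resize(im[150:290,220:400,::-1],(540,420),interpolation=2))
```

```text
13.45 [-0.02473258 -0.05597548] 0.02815574332519144 [-0.6892401  -0.20701946  0.65330871]
49 [0.47 0.06 0.02] -3.4
42 [1.24 0.16 0.01] -10.4
35 [2.02 0.15 0.01] -17.4
28 [2.79 0.05 0.01] -24.4
21 [ 3.55 -0.14  0.01] -31.4
14 [ 4.27 -0.42  0.01] -38.4
7 [ 4.96 -0.79  0.01] -45.4
0 [ 5.59 -1.24  0.01] -52.4
-2 [ 5.77 -1.38  0.01] -54.4
-4 [ 5.93 -1.53  0.01] -56.4
```

View pics/s4.png

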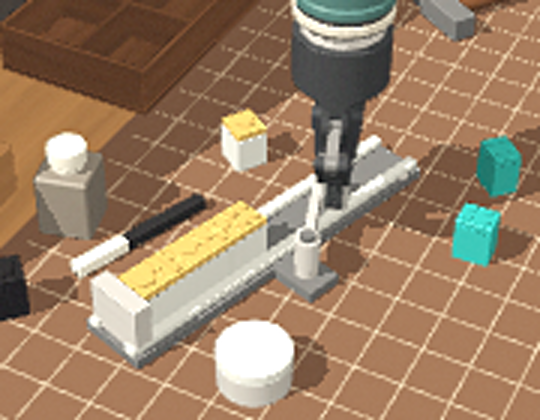

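The finger is pushing the bar near its middle at (330,205), with the gate half shut. Continuing.

Call:
{"api": "step_arm", "payload": {"motion": [[0, 0.47, 0.06, 0, -3.5], [0, 0.85, 0.11, 0, -7], [0, 1.24, 0.16, 0, -10.5], [0, 1.63, 0.16, 0, -14], [0, 2.02, 0.15, 0, -17.5], [0, 2.4, 0.1, 0, -21], [0, 2.79, 0.05, 0, -24.5], [0, 3.17, -0.04, 0, -28], [0, 3.55, -0.14, 0, -31.5], [0, 3.91, -0.27, 0, -35], [0, 4.27, -0.42, 0, -38.5], [0, 4.6, -0.6, 0, -42], [0, 4.96, -0.79, 0, -45.5], [0, 5.2, -0.95, 0, -48], [0, 5.4, -1.1, 0, -50.5], [0, 5.5, -1.17, 0, -51.5], [0, 5.55, -1.2, 0, -52], [0, 5.6, -1.24, 0, -52.5]]}}

```text
time: 15.3
tool_pos: [0.6098, 0.0412, 0.028]
tcp_rot: [2.541, 1.847, -0.003]
wrist_force: [-2.4, -4.5, 0.6]
width: -0.0
grip_force: 2.3
```

Run:
```python
from h import *
s=bot.read_state();print(s['time'],toH(s['tool_pos']),s['wrist_force'],gate(0,.015))
```

```text
15.3 [ 0.01169817 -0.01242278] [-2.4413799  -4.49796966  0.64130743] (array([ 0.04,  0.03, -0.  ]), np.float64(0.0))
```

Call:
{"api": "step_arm", "payload": {"motion": [[0, 0.05, 0, 0, 0], [0, 0.1, 0, 0, 0], [0, 0.15, 0, 0, 0], [0, 0.15, 0, 0, 0]]}}

```text
time: 15.7
tool_pos: [0.6098, 0.0413, 0.028]
tcp_rot: [2.541, 1.846, -0.006]
wrist_force: [-3.3, -7.7, -0.0]
width: 0.0
grip_force: 4.2
```

The gate is solid at its stop. Backing off along the channel, then up.

Call:
{"api": "step_arm", "payload": {"motion": [[0, 0.15, 0, 0, 0], [0, 0, 0, 0, 0], [0, -0.2, 0, 0, 0], [0, -0.6, 0, 0, 0], [0, -1.5, 0, 0, 0], [0, -3, 0, 0, 0], [0, -4.5, 0, 0, 0], [0, -5, 0, -3, 0], [0, -6, 0, -7, 0], [0, -9, 0, -11, 0], [0, -13, 0, -13, 0], [0, -16, 0, -13, 0], [0, -16, 0, -13, 0], [0, -16, 0, -13, 0]]}}

```text
time: 17.1
tool_pos: [0.5607, -0.11, 0.1582]
tcp_rot: [-2.544, -1.843, -0.0]
wrist_force: [0.1, 0.6, -0.3]
width: -0.0
grip_force: 0.0
```

Run:
```python
from h import *
ims=[]
for n in('scene','side'):
    im,P=cloud(n); h=toH(P)*1000;Z=P[...,2]*1000; hsv=cv2.cvtColor(im,cv2.COLOR_RGB2HSV)
    m=(abs(h[...,0])<22)&(h[...,1]>8)&(h[...,1]<139)&(Z>46)&(Z<56)&(hsv[...,1]>90)
    print(n,'row',[np.round(t,1) for t in cv2.minAreaRect(h[m].astype(np.float32))])
    m=(h[...,0]>-38)&(h[...,0]<60)&(h[...,1]<14)&(h[...,1]>-40)&(Z>38)&(Z<48)&(hsv[...,1]<70)
    q=h[m]; print('gate line slope deg',np.degrees(np.arctan(np.polyfit(*q.T,1)[0])).round(1),q.mean(0),len(q))
    ims.append(im)
a=ims[1][170:280,220:352,::-1];b=ims[0][140:250,280:412,::-1]
cv2.imwrite('pics/s5.png',np.hstack([cv2.resize(x,(400,333),interpolation=2) for x in(a,b)]))
print(bot.read_state()['time'])
```

```text
scene row [array([-1.3, 75.4]), array([ 32.5, 126. ]), np.float64(0.1)]
gate line slope deg 0.2 [5.19129433 4.24409314] 89
side row [array([ 1.6, 75.3]), array([ 33.1, 126.6]), np.float64(0.6)]
gate line slope deg -0.0 [1.88754372 3.72041734] 98
17.2
```

View pics/s5.png

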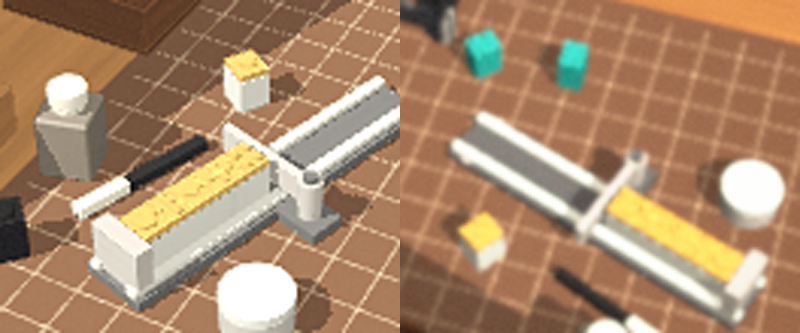

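The gate lies across the channel at 0.0–0.2° in both views. The row is home and the bystanders have not moved.

```bash
python3 -c "
from workcell import bot
print(bot.finish_job())"
```

```text
the job is handed in; nothing more can be done
None
```

The five stamps are home against the stop as one row with no visible gaps, the gate is fully shut behind them, nothing else was moved, and the job was handed in at about 17 s.

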